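# Unfold and latch the crank handle, then crank the filter cube to its mark

### The job

Bring the filter cube on the hand-cranked transfer slide to its station: swing the wheel's folded red handle all the way up until it latches upright, and only then crank the wheel clockwise until the red pointer of the carriage stands at the green mark on the scale, moving the carriage by the crank and not by pushing it. Let go with the handle still latched upright and the cube sitting in its nest, and do not disturb the things standing around.

Things in the scene. Friction and masses are not known exactly. Their poses are not given: they have to be found in the camera images.
- slide: Transfer slide fixed to the worktop. Origin on the worktop under the wheel's vertical axis, z up. Aluminium plate 100 mm (x), from y = +55 to -290 mm; grey gear housing 92 x 122 mm, top 62 mm above the worktop, under a dark handwheel 112 mm in diameter whose top face is 82 mm above the worktop; from the housing two guide rods with a carriage run along -y.
- wheel_axis (a point): Point on the wheel's vertical axis at the height of the handle's hinge (106 mm above the worktop).
- handle_hinge (a point): Centre of the handle's horizontal hinge, 40 mm from the wheel's axis, 24 mm above the wheel's top face; it goes round with the wheel. Before the wheel turns it lies on the slide's +y side of the axis, the hinge's axis along the slide's x. When the handle is upright it stands over this point and serves as the crank.
- handle_grip (a point): Point on the red handle's axis 60 mm from its hinge, a good place to take it. Steel spindle 8 mm in diameter reaching 108 mm from the hinge; freely spinning red sleeve on it, 17 to 18 mm in diameter, from 16 to 88 mm. Folded, it lies level across the wheel from the hinge towards the slide's -y, its axis 24 mm above the wheel's top face.
- handle (a joint): Angle of the folding handle, rad: 0 folded level, 1.62 at the stop just past upright. A light spring (under 0.06 N m) folds it back if let go unlatched. From about 0.65 its heel presses the catch down (a few N at the grip); at about 1.53 the catch snaps out behind the heel (swing on to the stop to be sure) and then holds it between 1.52 and 1.63.
- catch (a joint): Brass spring catch in the wheel beside the hinge: 0 m when it stands out (free or locked behind the heel), up to 0.010 m when pressed down by the heel.
- wheel (a joint): Angle of the handwheel, rad: 0 at the start (end stop), grows clockwise seen from above; about 10 at the other end. Friction about 0.06 N m; it stays where it is left.
- pointer (a point): Tip of the red pointer at the -x side of the carriage, beside the white scale bar, 34 mm above the worktop; it moves with the carriage along the slide's -y.
- mark_mid (a point): Middle of the top of the green mark, 8 mm wide along the slide's y, clipped on the white scale bar. The pointer is at the mark when both have the same y in the slide's frame; the mark sits 60 to 100 mm beyond the pointer's start.
- cube_center (a point): Centre of the filter cube, black with round magenta windows, 45 (x) x 34 (y) x 43 (z) mm, loose in its nest on the carriage, bottom 34 mm above the worktop.
- nest (a point): Centre of the floor of the nest on the carriage: black walls 7 mm high round the cube with about 1.5 mm of play.
- objective_case: Bystander: black and white screw-lid objective case, 41 mm diameter, 58 mm high, standing loose. Origin at its underside.
- oil_bottle: Bystander: small brown bottle with black cap, 32 mm diameter, 72 mm high, standing loose. Origin at its underside.
- coverslips: Bystander: small light blue and cream box, 36 x 36 x 22 mm, loose. Origin at its underside.
- fork (a point): Top middle of the steel fork on the housing (114 mm above the worktop, 7 mm thick along y, 25 mm wide, prongs 13 mm apart), 64 mm from the wheel's axis on the slide's -y side. The tip of the folded handle lies in it, so the wheel cannot turn until the handle is raised.
- lamp_supply: Tall beige lamp power supply, a fixed block to keep the arm clear of: 0.30 m (x) by 0.11 m (y) by 0.32 m high, origin on the worktop about under its centre; it stands to the left of the slide (+y side), so come to the slide round its front, from near the robot.
- carriage: Aluminium carriage, 80 (x) x 76 (y) x 18 mm, with the cube's nest on top. Origin at the middle of its underside, 16 mm above the worktop; axes as the slide's. A rack drives it: it starts by the housing and moves towards the slide's -y by 11.5 mm for each radian that the wheel is turned clockwise (72 mm a turn), up to 117 mm.
- cube: The same filter cube; origin at the middle of its underside.
Not all that is in view belongs to the job. Leave any brown or purple look-alike of the cube alone.

How it is judged (in metres and radians):
On the way:
1. the handle is swung up and latched: at least 1.42 rad, with the catch out behind its heel (value of joint handle above 1.42 rad and value of joint catch below 0.002 m), for 0.2 s.
At the end, for the whole second after the job is handed in: The pointer stands within the width of the green mark (4 mm either side of its middle along the scale) and at rest, the handle is latched upright (at least 1.42 rad, catch out), and the cube sits level in its nest (within 6 mm of its centre) (all of step 1 and y of pointer in the frame of mark_mid between -0.004 and 0.004 m and horizontal distance between cube_center and nest below 0.006 m and angle between cube_center's own z axis and vertical below 0.15 rad and linear speed of carriage below 0.004 m/s); the robot touches nothing.
It fails at once if the wheel is turned more than 0.35 rad while the handle is not latched upright (value of joint wheel above 0.35 rad and value of joint handle below 1.3 rad).
It fails at once if the carriage or the cube on it is pushed by the robot (contact force between any of the fingers, the arm and carriage above 2 N or contact force between any of the fingers, the arm and cube above 2 N).
It fails at once if a thing standing around is shifted by more than 30 mm or knocked over (distance of any of objective_case, oil_bottle, coverslips from where it was at the start of the episode above 0.03 m or angle between any of objective_case, oil_bottle's own z axis and vertical above 0.5 rad).
It also fails if it takes over 58 s, if anything falls off the work surface, if the arm or the gripper's body presses on something with over 40 N, if the wrist force passes 120 N, or if a joint passes its speed limit or range.

### The arm

A 6-joint arm with a two-finger parallel gripper is mounted at the origin on a cart in front of the work surface, level with it; the furniture and walls round the work are solid. World frame = base frame: x ahead of the robot, y to its left, z up, the work surface at z = 0. Lengths are in mm, angles in rad, forces in N, time in s.
With the tool pointing down it reaches from about 225 to 875 mm from the base axis. Payload 3.4 kg.
Tool frame: the origin (TCP) lies on the centre line of the jaws, within the pads' length; the fingertips stand robot.nose_length ahead of it and the grasp point (between the pads) lies 5 mm behind it (robot.nose_length is the distance from the TCP to the fingertips, in mm); z points along the fingers, y is the line along which they close (so a half turn about z gives the same grasp; the last joint's range is limited). The gripper opens to 85 mm and grips with 20 to 120 N. Pads are 22 mm wide; open, the fingers measure 114 mm over their backs; the gripper's body (76 mm by 85 mm) begins 54 mm behind the grasp point. The pads swing forward as they close: fully open they stand 13 mm farther back than shut.
Start: joints at [1, 0.276, 1.505, -0, 1.361, -0.121], TCP at [250.022, 517.832, 245.328] pointing down, gripper open.
Joint ranges: [-2.89, 2.89], [-0.75, 2.08], [0.22, 2.7], [-1.18, 4.32], [0.11, 2.71], [-2.7, 2.7]. Speed limits (rad/s): [2.57, 2.57, 3.14, 3.14, 3.14, 3.14].

### API

Orientations are given as a 3x3 rotation matrix whose columns are the frame's x, y, z axes.
In Python, from cell import robot gives the robot as it stands.
- The arm moves only by the tool apply_moves, never from a script. Its argument "rows" is a list of rows, each an object with "travel": the shift along the tool's x, y, z in cm, a list of three; "turn": the turn, a rotation vector about the tool's x, y, z in rad, a list of three; "jaw": the closure, from -1 (fully open) to 1 (shut), so that 0 is half open. A call has 1 to 8 rows; each row is the pose to reach, as a shift and turn from the pose commanded when the call began, along the tool's axes at that moment; what a row does not reach only later rows make up. A row lasts 1/10 s, in which the tool goes at most 50 mm and 8.59 degrees, less where a joint would pass 70% of its speed; a pose out of reach is approached as far as the arm can. A call with a gripper value outside its range is refused whole. The fingers move at their own pace and stop on an object; the grip force is fixed at half the most. Time passes only in rows, so rows that repeat a pose let the fingers close. It gives the time, the measured TCP pose, the force, the opening and the grip force at its end, in the units of the state.
- robot.sense(): the state, without advancing time (a new reading comes with each control period).
- robot.capture(name): name is "scene" or "top" or "wrist"; returns the picture (400x640x3 uint8, red, green, blue); there is no depth.
- robot.calibration(name): a dict with "camera_matrix" (3x3 intrinsics, pixels), "extrinsics" (4x4, takes a point from world to camera coordinates). Camera axes: x right, y up, looking along -z (the intrinsics and any distortion apply to the point x, -y, -z); pixel columns grow to the right and rows downward; lengths in mm; the calibration is good to about 2 mm. A picture is of the moment at which its call begins: read the wrist's pose just before it. calibration takes no time and is no camera call; for the wrist camera it gives the pose at the moment of the call.
- robot.job_done(): hands the job in; it is judged then, once.
The state is a dict: "time": time; "joint_pos": joint angles; "qd": joint speeds; "effort": joint torques, N m; "ee_pos": TCP position; "ee_rot": TCP orientation; "contact_force": force on the tool from outside, world axes, zero at the start; "moment": the same for the moment, N m; "opening": finger opening in mm; "grip_force": force on a finger pad.
Only numpy, scipy, OpenCV 4.12 (cv2) and the standard library are available. Lean on these libraries where they do the work, as an engineer would, in place of code of your own. Each camera call takes 0.05 s, during which the arm holds its last target. There are 200 camera calls.

## Working session

There is one attempt and no reset: what is moved stays moved. The work goes in short steps, Python scripts to look and compute and a tool call to move; the robot and the scene stay as the last step left them, time stands still between calls to the robot, and variables do not carry over. Pictures are saved under pics/ and viewed, at most 10 in all, crops included, and the job is handed in when it is done.

Besides the shell and the picture viewer there is one more tool, called after ">>>" in YAML: its name, and indented under it one key for each argument. apply_moves: Moves the arm, as the interface text tells. Its arguments: {"type":"object","properties":{"rows":{"type":"array","items":{"type":"object","properties":{"travel":{"type":"array","items":{"type":"number"}},"turn":{"type":"array","items":{"type":"number"}},"jaw":{"type":"number"}}}}},"required":["rows"]}

```bash
mkdir -p pics; ls
python3 - <<'E'
from cell import robot
import cv2,numpy as np
for n in("scene","top"):
    im=robot.capture(n); cv2.imwrite(f"pics/{n}0.png",im[:,:,::-1])
    c=robot.calibration(n); print(n,np.round(c["camera_matrix"],1).tolist(),np.round(c["extrinsics"],3).tolist(),[k for k in c])
s=robot.sense();print(s["time"],s["ee_pos"],s["ee_rot"],robot.nose_length,s["opening"])
E
```

```text
pics
scene [[406.0, 0.0, 310.3], [0.0, 406.0, 202.5], [0.0, 0.0, 1.0]] [[0.833, -0.553, -0.004, -646.328], [0.39, 0.582, 0.714, -101.835], [-0.393, -0.596, 0.7, -1270.484], [0.0, 0.0, 0.0, 1.0]] ['camera_matrix', 'extrinsics']
top [[365.5, 0.0, 318.0], [0.0, 365.5, 198.8], [0.0, 0.0, 1.0]] [[-0.011, -1.0, -0.003, -322.349], [0.992, -0.011, 0.122, -585.207], [-0.122, -0.002, 0.993, -1183.761], [0.0, 0.0, 0.0, 1.0]] ['camera_matrix', 'extrinsics']
0.1 [249.76077073 517.4235966  244.50803376] [[-9.00547303e-01  4.34757092e-01 -9.08219865e-04]
 [ 4.34757997e-01  9.00546189e-01 -1.43016680e-03]
 [ 1.96118778e-04 -1.68278870e-03 -9.99998565e-01]] 14.0 85.20891293106845
```

View pics/scene0.png

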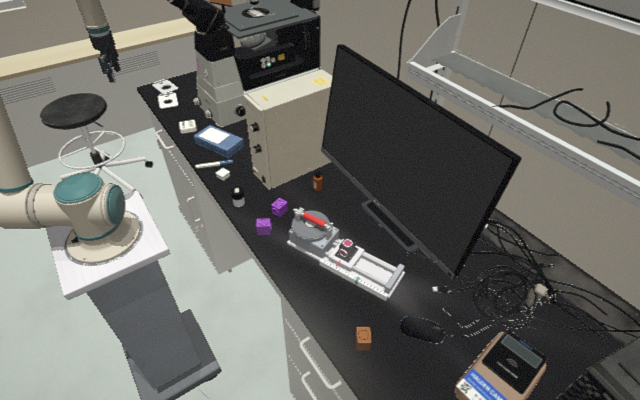

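View pics/top0.png

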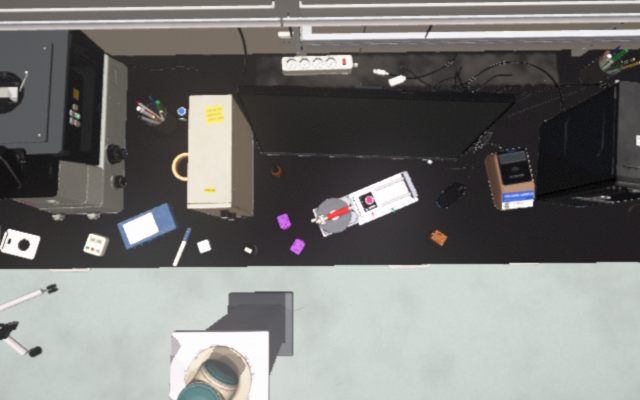

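The slide (wheel at about (333,216) top, (314,230) scene) runs right and up. The purple cubes (scene 264,226 and 280,207; top 283,222 and 297,246) and the brown one (scene 363,338; top 439,238) are look-alikes. The real cube is black and magenta on the carriage (top 370,200). I'll check it in one enlarged crop.

```bash
cat > h.py <<'E'
import numpy as np,cv2
from cell import robot
def proj(c,P):
    K=np.array(c["camera_matrix"]);E=np.array(c["extrinsics"])
    p=np.atleast_2d(P)@E[:3,:3].T+E[:3,3]; p=p*[1,-1,-1]; q=p@K.T
    return q[:,:2]/q[:,2:]
def back(c,uv,z):
    K=np.array(c["camera_matrix"]);E=np.array(c["extrinsics"])
    d=np.linalg.inv(K)@[*uv,1]*[1,-1,-1]; R=E[:3,:3]; o=-R.T@E[:3,3]; d=R.T@d
    return o+d*(z-o[2])/d[2]
E
python3 - <<'E'
import cv2,numpy as np
t=cv2.imread("pics/top0.png")[160:250,295:428];s=cv2.imread("pics/scene0.png")[195:305,275:415]
a=cv2.resize(t,None,fx=6,fy=6,interpolation=cv2.INTER_CUBIC)[:, :798]
cv2.imwrite("pics/c1.png",a)
b=cv2.resize(s,None,fx=5.4,fy=5.4,interpolation=cv2.INTER_CUBIC);cv2.imwrite("pics/c2.png",b)
E
```

```text
(no output)
```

View pics/c1.png

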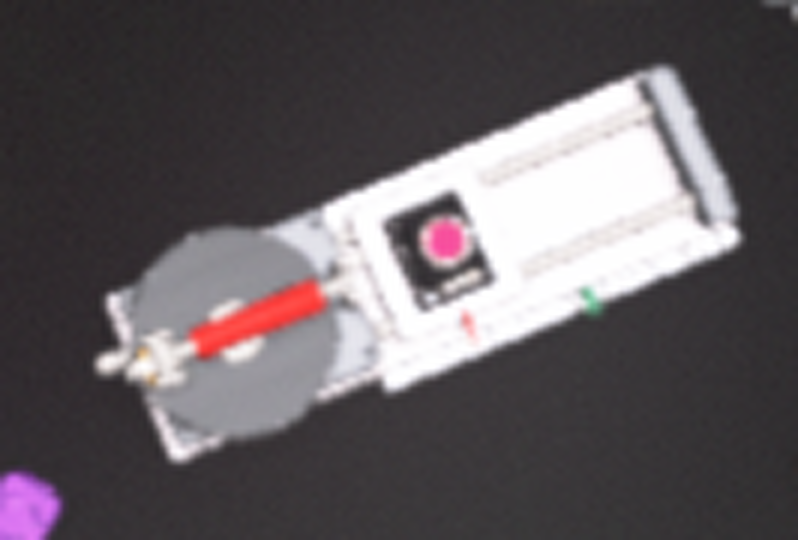

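View pics/c2.png

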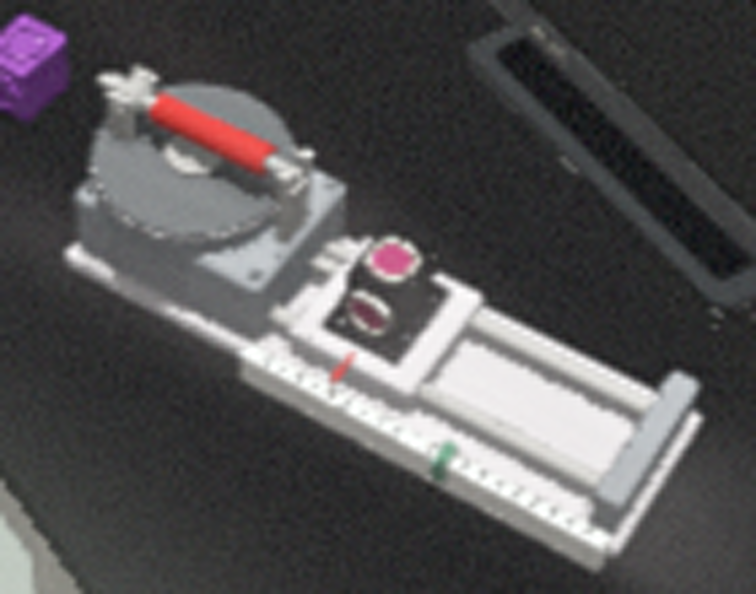

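The crop shows the black cube with magenta windows on the carriage, so this is the right slide. The sleeve runs from (192,345) to (325,292), the pointer is at (472,335) and the mark at (592,300), all in crop c1.

Run:
```python
from h import *
ct=robot.calibration("top");cs=robot.calibration("scene")
T=lambda u,v,z:back(ct,(295+(u+.5)/6-.5,160+(v+.5)/6-.5),z)
S=lambda u,v,z:back(cs,(275+(u+.5)/5.4-.5,195+(v+.5)/5.4-.5),z)
for n,f,a,b,p,m,w in(("T",T,(192,345),(325,292),(473,338),(592,301),(232,332)),("S",S,(155,107),(275,160),(336,377),(443,460),(193,163))):
    A=f(*a,106);B=f(*b,106);d=B-A;print(n,A,B,np.linalg.norm(d),"ang -y:",np.degrees(np.arctan2(d[1],d[0])))
    d/=np.linalg.norm(d);print(" axis",(A+B)/2-12*d,"wheel",f(*w,82),"hinge",(A+B)/2-52*d)
    P=f(*p,34);M=f(*m,34);e=M-P;print(" ptr",P,"mark",M,np.linalg.norm(e),np.degrees(np.arctan2(e[1],e[0])), "along",e@d)
print("scene-projected T axis",[(proj(cs,T(*q,106))-[275,195])*5.4 for q in((192,345),(325,292))])
for n,u in(("case",(250,249)),("oil",(277,171)),("slips",(204,246))):print(n,back(ct,u,40))
print(back(ct,(237,95),320),back(ct,(253,216),0),back(ct,(189,208),320),back(ct,(233,208),320))
print("monitor",[back(ct,q,100) for q in((262,157),(465,160))])
# plate ends: far corners
print([T(*q,5) for q in((175,460),(110,298))])
c=robot.calibration("wrist");print(np.round(np.array(c["extrinsics"])@np.r_[robot.sense()["ee_pos"],1],1))
```

```text
T [ 514.9889657  -355.27078261  106.        ] [ 541.89037225 -425.02696066  106.        ] 74.76369473262838 ang -y: -68.91091226306216
 axis [ 524.12183958 -378.95260666  106.        ] wheel [ 523.40448303 -377.13862728   82.        ] hinge [ 509.72907494 -341.63172342  106.        ]
 ptr [ 522.32401099 -512.2602497    34.        ] mark [ 542.11439473 -578.77535755   34.        ] 69.39682169458162 -73.43056553530646 along 69.18102273497759
S [ 513.65721672 -358.70454235  106.        ] [ 545.20238736 -426.46277819  106.        ] 74.74139626842323 ang -y: -65.03544242151037
 axis [ 524.36511143 -381.70483179  106.        ] wheel [ 520.13604238 -385.89003521   82.        ] hinge [ 507.4828094 -345.4420702  106.       ]
 ptr [ 522.68647527 -516.58057694   34.        ] mark [ 536.92003769 -588.39074967   34.        ] 73.20720733563331 -78.78866396855389 along 71.1082618253339
scene-projected T axis [array([[151.42003471, 100.01116381]]), array([[266.09260663, 158.70898802]])]
case [ 418.11017402 -104.89763909   40.        ]
oil [ 676.45246751 -192.50204518   40.        ]
slips [429.50070884  45.87818947  40.        ]
[ 825.50536104 -118.27397231  320.        ] [ 529.1930965  -106.34374034    0.        ] [526.60374288  -0.82278939 320.        ] [ 525.33257587 -112.90261959  320.        ]
monitor [array([ 710.4953647 , -151.19909591,  100.        ]), array([ 693.06009154, -800.13586925,  100.        ])]
[array([ 457.60855846, -346.96443747,    5.        ]), array([ 549.54504868, -311.24500799,    5.        ])]
[ 1.000e-01 -3.010e+01 -1.413e+02  1.000e+00]
```

```bash
cat >> h.py <<'E'
from scipy.spatial.transform import Rotation as Ro
def rot(yaw,tilt=0):  # slide yaw (deg), tilt about slide x (rad)
    a=np.radians(yaw);x=np.r_[np.cos(a),np.sin(a),0];y=np.r_[-np.sin(a),np.cos(a),0]
    return Ro.from_rotvec(x*tilt).as_matrix()@np.c_[y,x,[0,0,-1]]
def rel(P,R,s=None,P0=None,R0=None):
    s=s or robot.sense();R0=np.array(s["ee_rot"]) if R0 is None else R0;P0=np.array(s["ee_pos"]) if P0 is None else P0
    return np.round(R0.T@(np.array(P)-P0)/10,2).tolist(),np.round(Ro.from_matrix(R0.T@R).as_rotvec(),3).tolist()
E
python3 - <<'E'
from h import *
R=rot(22)
print(rel((340,20,300),R)); print(rel((480,-330,300),R,P0=np.r_[340,20,300],R0=R))
E
```

```text
([-29.75, -40.88, -5.49], [-0.002, 0.0, 0.737])
([-37.7, -0.13, 0.0], [0.0, 0.0, 0.0])
```

>>> apply_moves:
  rows:
    - {"travel": [-29.7, -40.9, -5.5], "turn": [0, 0, 0.737], "jaw": -1}
    - {"travel": [-29.7, -40.9, -5.5], "turn": [0, 0, 0.737], "jaw": -1}
    - {"travel": [-29.7, -40.9, -5.5], "turn": [0, 0, 0.737], "jaw": -1}
    - {"travel": [-29.7, -40.9, -5.5], "turn": [0, 0, 0.737], "jaw": -1}
    - {"travel": [-29.7, -40.9, -5.5], "turn": [0, 0, 0.737], "jaw": -1}
    - {"travel": [-29.7, -40.9, -5.5], "turn": [0, 0, 0.737], "jaw": -1}
    - {"travel": [-29.7, -40.9, -5.5], "turn": [0, 0, 0.737], "jaw": -1}
    - {"travel": [-29.7, -40.9, -5.5], "turn": [0, 0, 0.737], "jaw": -1}

```text
time: 0.9
ee_pos: [320.1, 124.7, 288.7]
ee_rot: [[-0.376, 0.927, 0.001], [0.927, 0.376, 0.0], [-0.0, 0.0, -1.0]]
contact_force: [1.8, -0.3, 1.2]
opening: 85.2
grip_force: 0.0
```

>>> apply_moves:
  rows:
    - {"travel": [-14.2, -3.6, -1.1], "jaw": -1}
    - {"travel": [-14.2, -3.6, -1.1], "jaw": -1}
    - {"travel": [-14.2, -3.6, -1.1], "jaw": -1}
    - {"travel": [-48, -2.3, -1.1], "jaw": -1}
    - {"travel": [-48, -2.3, -1.1], "jaw": -1}
    - {"travel": [-48, -2.3, -1.1], "jaw": -1}
    - {"travel": [-48, -2.3, -1.1], "jaw": -1}
    - {"travel": [-48, -2.3, -1.1], "jaw": -1}

```text
schema error: expected keys travel, turn, jaw
```

Run:
```python
from h import *
s=robot.sense();print(s["ee_pos"],s["joint_pos"])
c=robot.calibration("wrist");E=np.array(c["extrinsics"]);print(-E[:3,:3].T@E[:3,3],E.round(2).tolist())
print(proj(c,[[524,-380,82],[509,-343,106],[532,-400,106],[540,-590,34]]))
print(rel((480,-400,300),rot(22)))
```

```text
[320.0676281  124.68539839 288.67113113] [ 1.68111984e-01 -1.12846990e-01  1.83529727e+00 -7.64273636e-05
  1.41861463e+00 -2.16816766e-01]
[295.16577873 186.02227445 417.10642408] [[0.93, 0.38, 0.0, -343.46], [-0.36, 0.89, -0.26, 50.16], [-0.1, 0.24, 0.96, -418.6], [0.0, 0.0, 0.0, 1.0]]
[[320.87758605 505.82440456]
 [320.85165017 507.56498977]
 [320.81831687 534.67840899]
 [288.24103361 545.87448082]]
([-54.63, -4.88, -1.13], [0.0, 0.0, 0.001])
```

>>> apply_moves:
  rows:
    - {"travel": [-14.2, -3.6, -1.1], "turn": [0, 0, 0], "jaw": -1}
    - {"travel": [-14.2, -3.6, -1.1], "turn": [0, 0, 0], "jaw": -1}
    - {"travel": [-14.2, -3.6, -1.1], "turn": [0, 0, 0], "jaw": -1}
    - {"travel": [-48, -2.3, -1.1], "turn": [0, 0, 0], "jaw": -1}
    - {"travel": [-48, -2.3, -1.1], "turn": [0, 0, 0], "jaw": -1}
    - {"travel": [-48, -2.3, -1.1], "turn": [0, 0, 0], "jaw": -1}
    - {"travel": [-48, -2.3, -1.1], "turn": [0, 0, 0], "jaw": -1}
    - {"travel": [-48, -2.3, -1.1], "turn": [0, 0, 0], "jaw": -1}

```text
time: 1.7
ee_pos: [443.0, -248.7, 299.1]
ee_rot: [[-0.374, 0.928, -0.0], [0.928, 0.374, 0.001], [0.001, 0.0, -1.0]]
contact_force: [0.6, -0.2, -0.3]
opening: 85.3
grip_force: 0.0
```

Run:
```python
from h import *
s=robot.sense();print(s["ee_pos"],s["joint_pos"])
print(rel((500,-400,290),rot(22)))
```

```text
[ 443.03894992 -248.69266371  299.12910928] [-6.48839520e-01  1.47567991e-01  1.54237827e+00  4.50940039e-04
  1.45232785e+00 -1.03194497e+00]
([-16.16, -0.37, 0.9], [0.0, -0.001, -0.001])
```

>>> apply_moves:
  rows:
    - {"travel": [-16.2, 0, 0.9], "turn": [0, 0, 0], "jaw": -1}
    - {"travel": [-16.2, 0, 0.9], "turn": [0, 0, 0], "jaw": -1}
    - {"travel": [-16.2, 0, 0.9], "turn": [0, 0, 0], "jaw": -1}
    - {"travel": [-16.2, 0, 0.9], "turn": [0, 0, 0], "jaw": -1}
    - {"travel": [-16.2, 0, 0.9], "turn": [0, 0, 0], "jaw": -1}
    - {"travel": [-16.2, 0, 0.9], "turn": [0, 0, 0], "jaw": -1}

```text
time: 2.3
ee_pos: [503.0, -395.7, 290.0]
ee_rot: [[-0.375, 0.927, -0.001], [0.927, 0.375, 0.002], [0.003, -0.0, -1.0]]
contact_force: [-0.0, 0.3, 0.4]
opening: 85.3
grip_force: 0.0
```

Run:
```python
from h import *
c=robot.calibration("wrist");im=robot.capture("wrist");cv2.imwrite("pics/w1.png",im[:,:,::-1])
s=robot.sense();print(s["time"],s["ee_pos"])
import pickle;pickle.dump(c,open("w1.pkl","wb"))
print(proj(c,[[524,-380,82],[509,-343,106],[532,-400,106],[540,-590,34]]))
```

```text
2.35 [ 503.03313867 -395.23678849  290.65467001]
[[343.37285413 170.8994201 ]
 [345.74185638 136.63460868]
 [344.50927422 194.3901665 ]
 [295.13096152 299.84434014]]
```

View pics/w1.png

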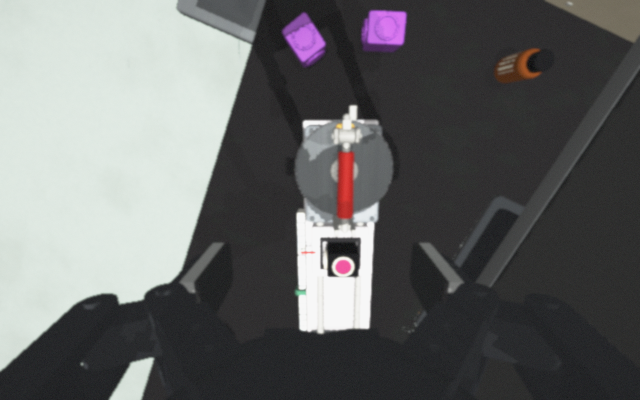

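The wheel is centred at about (345,168), the red sleeve runs from (346,150) to (346,218), the pointer is at (308,252) and the green mark at (300,293). The slide is aligned with the image columns.

Run:
```python
from h import *
import pickle
c=pickle.load(open("w1.pkl","rb"));im=cv2.imread("pics/w1.png").astype(int)
b,g,r=im[...,0],im[...,1],im[...,2]
def seg(m,x0,x1,y0,y1):
    v,u=np.nonzero(m[y0:y1,x0:x1]);return u+x0,v+y0
u,v=seg((r>140)&(g<80)&(b<80),325,365,130,232)
print("sleeve",u.min(),u.max(),v.min(),v.max(),len(u))
P=np.array([back(c,q,106+4) for q in zip(u,v)])[:,:2]
m=P.mean(0);w,V=np.linalg.eigh(np.cov((P-m).T));d=V[:,1];d*=-np.sign(d[1])
t=(P-m)@d;mid=m+d*(t.max()+t.min())/2;print("dir",np.degrees(np.arctan2(d[1],d[0]))+90,"len",np.ptp(t),"axis",mid-12*d,"hinge",mid-52*d,"grip60",mid+8*d)
u,v=seg((r>g+40)&(r>b+40),298,318,240,262);print("ptr",np.c_[u,v].min(0),np.c_[u,v].max(0),np.c_[u,v].mean(0));p=back(c,(u.mean(),v.mean()),34)[:2]
u,v=seg((g>r+30),290,310,280,305);print("mark",np.c_[u,v].min(0),np.c_[u,v].max(0));q=back(c,(u.mean(),v.mean()),34)[:2]
print(p,q,"along",(q-p)@d,np.linalg.norm(q-p))
G=mid+8*d
for z,t in((160,0.5),(109,.5)):
    R=rot(22,t); print(rel(np.r_[G,z]+5*R[:,2],R))
```

```text
sleeve 338 353 152 218 965
dir 22.16752765999219 len 71.82858330075322 axis [ 523.83315451 -379.28624786] hinge [ 508.74051492 -342.24286478] grip60 [ 531.3794743 -397.8079394]
ptr [301 251] [314 253] [307.35714286 252.14285714]
mark [295 289] [305 295]
[ 528.8789732  -511.83604464] [ 541.6373092  -575.45477585] along 63.730249966777265 64.8854228538026
([-1.08, 2.53, 13.5], [-0.0, 0.498, 0.001])
([-1.09, 2.53, 18.6], [-0.0, 0.498, 0.001])
```

>>> apply_moves:
  rows:
    - {"travel": [-1.1, 2.5, 13.5], "turn": [0, 0.498, 0], "jaw": -1}
    - {"travel": [-1.1, 2.5, 13.5], "turn": [0, 0.498, 0], "jaw": -1}
    - {"travel": [-1.1, 2.5, 13.5], "turn": [0, 0.498, 0], "jaw": -0.4}
    - {"travel": [-1.1, 2.5, 13.5], "turn": [0, 0.498, 0], "jaw": 0}
    - {"travel": [-1.1, 2.5, 13.5], "turn": [0, 0.498, 0], "jaw": 0}
    - {"travel": [-1.1, 2.5, 13.5], "turn": [0, 0.498, 0], "jaw": 0}

```text
time: 2.95
ee_pos: [531.2, -396.8, 157.2]
ee_rot: [[-0.331, 0.927, -0.178], [0.815, 0.376, 0.441], [0.476, 0.001, -0.88]]
contact_force: [-0.1, -0.7, 0.9]
opening: 42.7
grip_force: 0.0
```

Run:
```python
from h import *
R=rot(22.17,.5); s=robot.sense();print(s["ee_pos"],s["opening"],s["joint_pos"],rel([531.4,-397.8,109]+5*R[:,2],R))
```

```text
[ 531.17801279 -396.78589282  157.19414847] 42.66132052689904 [-0.83439705  0.70727204  1.08140334  0.17052647  1.81922417 -1.21704912] ([-2.38, -0.02, 4.69], [0.002, 0.004, -0.001])
```

>>> apply_moves:
  rows:
    - {"travel": [-2.4, 0, 4.7], "turn": [0, 0, 0], "jaw": 0}
    - {"travel": [-2.4, 0, 4.7], "turn": [0, 0, 0], "jaw": 0}
    - {"travel": [-2.4, 0, 4.7], "turn": [0, 0, 0], "jaw": 0.3}
    - {"travel": [-2.4, 0, 4.7], "turn": [0, 0, 0], "jaw": 0.8}
    - {"travel": [-2.4, 0, 4.7], "turn": [0, 0, 0], "jaw": 1}
    - {"travel": [-2.4, 0, 4.7], "turn": [0, 0, 0], "jaw": 1}
    - {"travel": [-2.4, 0, 4.7], "turn": [0, 0, 0], "jaw": 1}
    - {"travel": [-2.4, 0, 4.7], "turn": [0, 0, 0], "jaw": 1}

```text
time: 3.75
ee_pos: [531.1, -396.5, 105.7]
ee_rot: [[-0.331, 0.927, -0.176], [0.815, 0.375, 0.442], [0.476, 0.002, -0.879]]
contact_force: [0.7, 0.1, 7.6]
opening: 16.0
grip_force: 59.0
```

```bash
cat > swing.py <<'E'
from h import *
import sys
# arc about hinge: rows for handle angles
yaw=22.17;H=np.r_[508.7,-342.2,106.]
s=robot.sense();R0=np.array(s["ee_rot"]);P0=np.array(s["ee_pos"]);a=np.radians(yaw);x=np.r_[np.cos(a),np.sin(a),0]
y=np.r_[-np.sin(a),np.cos(a),0]
g=P0-5*R0[:,2]-H;print("grip rel hinge x,y,z",g@x,g@y,g[2],"ang",np.arctan2(g[2],-g@y), s["opening"],s["grip_force"],s["contact_force"],s["joint_pos"])
g0=float(sys.argv[1])
for th in map(float,sys.argv[2:]):
    D=Ro.from_rotvec(-x*(th-g0)).as_matrix()
    print(th,*rel(H+D@(P0-H),D@R0,P0=P0,R0=R0))
E
python3 swing.py 0 .13 .26 .39 .52 .65 .78 .91 1.04
```

```text
grip rel hinge x,y,z 0.2193258547682717 -61.09244779167545 4.117484213173171 ang 0.06729582508025869 15.959700593810036 58.95872924476862 [0.69066664 0.10814909 7.57128621] [-0.83504247  0.74079557  1.14412361  0.16882844  1.72423026 -1.23364745]
0.13 [0.4, 0.0, -0.65] [-0.0, -0.13, -0.0]
0.26 [0.89, 0.0, -1.24] [-0.0, -0.26, -0.001]
0.39 [1.44, 0.0, -1.76] [-0.001, -0.39, -0.001]
0.52 [2.06, 0.0, -2.21] [-0.001, -0.52, -0.002]
0.65 [2.73, 0.01, -2.57] [-0.001, -0.65, -0.002]
0.78 [3.45, 0.01, -2.84] [-0.001, -0.78, -0.003]
0.91 [4.19, 0.0, -3.02] [-0.001, -0.91, -0.003]
1.04 [4.95, 0.0, -3.1] [-0.001, -1.04, -0.004]
```

>>> apply_moves:
  rows:
    - {"travel": [0.4, 0, -0.65], "turn": [0, -0.13, 0], "jaw": 1}
    - {"travel": [0.89, 0, -1.24], "turn": [0, -0.26, 0], "jaw": 1}
    - {"travel": [1.44, 0, -1.76], "turn": [0, -0.39, 0], "jaw": 1}
    - {"travel": [2.06, 0, -2.21], "turn": [0, -0.52, 0], "jaw": 1}
    - {"travel": [2.73, 0, -2.57], "turn": [0, -0.65, 0], "jaw": 1}

```text
time: 4.25
ee_pos: [527.2, -386.7, 140.8]
ee_rot: [[-0.369, 0.927, 0.063], [0.915, 0.375, -0.148], [-0.161, 0.003, -0.987]]
contact_force: [-0.2, -2.7, -4.0]
opening: 15.6
grip_force: 58.8
```

```bash
python3 swing.py .65 .78 .91 1.04 1.17 1.3 1.43
```

```text
grip rel hinge x,y,z 0.3446271013600928 -47.37744212006491 39.71755314954842 ang 0.6976752071623488 15.557940653453672 58.78940396010876 [-0.23639851 -2.71103145 -3.96234574] [-0.70019968  0.39854321  1.60222034 -0.08628142  0.99793799 -1.0422207 ]
0.78 [0.39, 0.0, -0.67] [-0.0, -0.13, -0.0]
0.91 [0.86, 0.0, -1.28] [-0.001, -0.26, -0.001]
1.04 [1.41, -0.0, -1.82] [-0.001, -0.39, -0.001]
1.17 [2.02, -0.0, -2.29] [-0.002, -0.52, -0.001]
1.3 [2.69, -0.0, -2.67] [-0.002, -0.65, -0.002]
1.43 [3.41, -0.0, -2.97] [-0.003, -0.78, -0.002]
```

>>> apply_moves:
  rows:
    - {"travel": [0.39, 0, -0.67], "turn": [0, -0.13, 0], "jaw": 1}
    - {"travel": [0.86, 0, -1.28], "turn": [0, -0.26, 0], "jaw": 1}
    - {"travel": [1.41, 0, -1.82], "turn": [0, -0.39, 0], "jaw": 1}
    - {"travel": [2.02, 0, -2.29], "turn": [0, -0.52, 0], "jaw": 1}
    - {"travel": [2.02, 0, -2.29], "turn": [0, -0.52, 0], "jaw": 1}

```text
time: 4.75
ee_pos: [518.7, -363.9, 160.6]
ee_rot: [[-0.293, 0.926, 0.239], [0.721, 0.378, -0.581], [-0.628, 0.002, -0.778]]
contact_force: [-2.9, -9.8, 2.0]
opening: 15.6
grip_force: 59.7
```

```bash
python3 swing.py 1.17 1.25 1.33 1.41 1.49 1.57 1.65 1.69
```

```text
grip rel hinge x,y,z 1.048598493164051 -20.70899254424426 58.50942832807212 ang 1.230613292872041 15.56261446789888 59.747812785208225 [-2.85482227 -9.77968257  1.97774034] [-0.50330076  0.26927722  1.97684988 -0.91696223  0.51898857 -0.16001188]
1.25 [0.24, 0.0, -0.41] [-0.0, -0.08, -0.0]
1.33 [0.51, 0.0, -0.81] [-0.0, -0.16, -0.0]
1.41 [0.81, 0.0, -1.18] [-0.0, -0.24, -0.0]
1.49 [1.13, 0.0, -1.52] [-0.0, -0.32, -0.001]
1.57 [1.49, 0.0, -1.84] [-0.0, -0.4, -0.001]
1.65 [1.87, 0.0, -2.13] [-0.001, -0.48, -0.001]
1.69 [2.07, 0.0, -2.26] [-0.001, -0.52, -0.001]
```

```bash
cat > arc.py <<'E'
from h import *
import sys
H=np.r_[508.7,-342.2,106.];a=np.radians(22.17);y=np.r_[-np.sin(a),np.cos(a),0];x=np.r_[np.cos(a),np.sin(a),0]
s=robot.sense();R=np.array(s["ee_rot"]);P=np.array(s["ee_pos"]);g=P-5*R[:,2]-H
print("now",g@x,g@y,g[2],np.arctan2(g[2],-g@y),s["contact_force"],s["joint_pos"][3:])
for t in map(float,sys.argv[1:]): print(t,rel(H+62*(-np.cos(t)*y+np.sin(t)*np.r_[0,0,1])+5*R[:,2],R)[0])
E
python3 arc.py 1.3 1.37 1.44 1.51 1.58 1.65 1.7
```

```text
now 1.048598493164051 -20.70899254424426 58.50942832807212 1.230613292872041 [-2.85482227 -9.77968257  1.97774034] [-0.91696223  0.51898857 -0.16001188]
1.3 [0.24, -0.1, -0.35]
1.37 [0.51, -0.1, -0.7]
1.44 [0.8, -0.1, -1.02]
1.51 [1.11, -0.1, -1.33]
1.58 [1.44, -0.1, -1.61]
1.65 [1.79, -0.1, -1.87]
1.7 [2.05, -0.1, -2.03]
```

>>> apply_moves:
  rows:
    - {"travel": [0.24, 0, -0.35], "turn": [0, 0, 0], "jaw": 1}
    - {"travel": [0.51, 0, -0.7], "turn": [0, 0, 0], "jaw": 1}
    - {"travel": [0.8, 0, -1.02], "turn": [0, 0, 0], "jaw": 1}
    - {"travel": [1.11, 0, -1.33], "turn": [0, 0, 0], "jaw": 1}
    - {"travel": [1.44, 0, -1.61], "turn": [0, 0, 0], "jaw": 1}
    - {"travel": [1.44, 0, -1.61], "turn": [0, 0, 0], "jaw": 1}

```text
time: 5.35
ee_pos: [511.3, -345.9, 164.4]
ee_rot: [[-0.292, 0.927, 0.237], [0.723, 0.376, -0.58], [-0.627, 0.002, -0.779]]
contact_force: [3.1, -7.0, -2.1]
opening: 15.5
grip_force: 58.8
```

```bash
python3 arc.py 1.55 1.6 1.65 1.7 1.75
```

```text
now 0.9938707578119087 -1.268259622228172 62.31343443047402 1.5504462280454028 [ 3.08713794 -6.97105072 -2.11059452] [-0.9166377   0.53848764 -0.1383041 ]
1.55 [0.02, -0.1, 0.03]
1.6 [0.26, -0.1, -0.17]
1.65 [0.51, -0.1, -0.35]
1.7 [0.77, -0.1, -0.52]
1.75 [1.04, -0.1, -0.67]
```

>>> apply_moves:
  rows:
    - {"travel": [0.26, 0, -0.17], "turn": [0, 0, 0], "jaw": 1}
    - {"travel": [0.51, 0, -0.35], "turn": [0, 0, 0], "jaw": 1}
    - {"travel": [0.77, 0, -0.5], "turn": [0, 0, 0], "jaw": 1}
    - {"travel": [0.77, 0, -0.5], "turn": [0, 0, 0], "jaw": 1}

```text
time: 5.75
ee_pos: [508.1, -337.9, 164.1]
ee_rot: [[-0.291, 0.927, 0.238], [0.722, 0.376, -0.581], [-0.628, 0.002, -0.779]]
contact_force: [4.1, -7.4, -0.7]
opening: 16.0
grip_force: 58.4
```

```bash
python3 arc.py 1.56 1.65 1.7 1.75
```

```text
now 1.1069018449773471 7.35787258644417 61.96109767075839 1.6889926921458036 [ 4.13568148 -7.41746193 -0.73466   ] [-0.92791923  0.54332404 -0.11601014]
1.56 [-0.63, -0.11, 0.5]
1.65 [-0.18, -0.11, 0.17]
1.7 [0.08, -0.11, -0.0]
1.75 [0.35, -0.11, -0.16]
```

>>> apply_moves:
  rows:
    - {"travel": [0.25, 0, -0.1], "turn": [0, 0, 0], "jaw": 1}
    - {"travel": [0.5, 0, -0.25], "turn": [0, 0, 0], "jaw": 1}
    - {"travel": [0.5, 0, -0.25], "turn": [0, 0, 0], "jaw": 1}

```text
time: 6.05
ee_pos: [506.3, -333.2, 163.3]
ee_rot: [[-0.291, 0.927, 0.238], [0.722, 0.376, -0.581], [-0.628, 0.002, -0.778]]
contact_force: [4.0, -9.5, 0.2]
opening: 15.7
grip_force: 58.4
```

```bash
python3 - <<'E'
from h import *
c=robot.calibration("scene");im=robot.capture("scene");s=robot.sense();print(s["contact_force"],s["ee_pos"])
q=proj(c,[511,-345,150])[0].astype(int);print(q)
b=im[q[1]-50:q[1]+60,q[0]-70:q[0]+80,::-1];cv2.imwrite("pics/s2.png",cv2.resize(b,None,fx=5,fy=5,interpolation=cv2.INTER_CUBIC))
E
python3 arc.py 1.6
```

```text
[ 3.0840436  -9.02201744  0.9215448 ] [ 506.3181961  -333.21804859  163.35610115]
[299 201]
now 1.1796599110143138 12.357679632493841 61.24636557009373 1.7698932360510098 [ 3.0840436  -9.02201744  0.9215448 ] [-0.93682695  0.54551435 -0.1001912 ]
1.6 [-0.87, -0.12, 0.61]
```

View pics/s2.png

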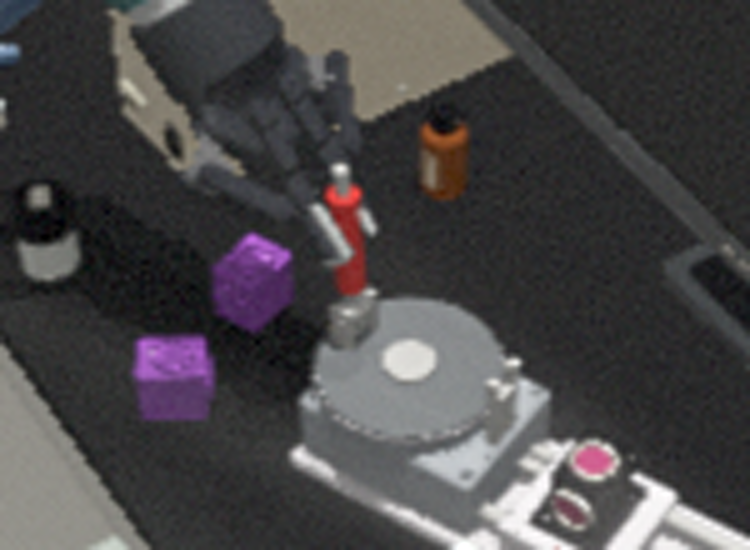

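The handle stands upright in the image (red sleeve from (343,190) to (350,290)) and is held near the fingertips. I'll open the jaws and check that it stays.

>>> apply_moves:
  rows:
    - {"travel": [0, 0, 0], "turn": [0, 0, 0], "jaw": 0.3}
    - {"travel": [0, 0, 0], "turn": [0, 0, 0], "jaw": 0}
    - {"travel": [0, 0, 0], "turn": [0, 0, 0], "jaw": 0}
    - {"travel": [0, 0, -4], "turn": [0, 0, 0], "jaw": 0}
    - {"travel": [0, 0, -9], "turn": [0, 0.1, 0], "jaw": 0}
    - {"travel": [0, 0, -12], "turn": [0, 0.25, 0], "jaw": -0.1}
    - {"travel": [0, 0, -12], "turn": [0, 0.4, 0], "jaw": -0.1}
    - {"travel": [0, 0, -12], "turn": [0, 0.5, 0], "jaw": -0.1}

```text
time: 6.9
ee_pos: [476.7, -259.5, 257.1]
ee_rot: [[-0.372, 0.926, 0.069], [0.913, 0.378, -0.155], [-0.17, 0.006, -0.985]]
contact_force: [-0.0, 0.2, -1.1]
opening: 47.2
grip_force: 0.0
```

Run:
```python
from h import *
c=robot.calibration("scene");im=robot.capture("scene")
H=np.r_[508.7,-342.2,106.];a=np.radians(22.17);y=np.r_[-np.sin(a),np.cos(a),0]
m=(im[...,0]>130)&(im[...,1]<90)&(im[...,2]<90);m[:, :280]=0;m[:,330:]=0;m[:150]=0;m[240:]=0
v,u=np.nonzero(m);print(len(u),u.min(),u.max(),v.min(),v.max())
P=np.c_[u,v].astype(float);mm=P.mean(0);w,V=np.linalg.eigh(np.cov((P-mm).T));d=V[:,1];print(mm,np.degrees(np.arctan2(d[0],d[1])))
for t in(0.,1.3,1.45,1.53,1.62,1.7):
    q=proj(c,[H+r*(-np.cos(t)*y+np.sin(t)*np.r_[0,0,1]) for r in(16,52,88)]);e=q[0]-q[2];print(t,q[1],np.degrees(np.arctan2(e[0],e[1])))
b=im[q[1,1].astype(int)-50:q[1,1].astype(int)+60,230:380,::-1];cv2.imwrite("pics/s3.png",cv2.resize(b,None,fx=5,fy=5,interpolation=cv2.INTER_CUBIC))
s=robot.sense();print(s["ee_pos"],s["joint_pos"],s["contact_force"])
```

```text
56 296 321 177 208
[303.78571429 192.03571429] -39.612175959768706
0.0 [313.5244063  218.94355431] -116.18406240055522
1.3 [302.41257397 201.35408602] -19.093057812379268
1.45 [300.20004148 199.92116398] -6.645512419968634
1.53 [299.00734035 199.26922985] -0.8354664452275435
1.62 [297.66837387 198.63618256] 5.057028955863278
1.7 [296.48987551 198.16664161] 9.781809141502814
[ 478.93282956 -264.73125169  256.73105464] [-0.57172825  0.16042537  1.64412239 -0.10100985  1.19569155 -0.92519247] [ 2.88978879 -5.49102383  2.0695398 ]
```

View pics/s3.png

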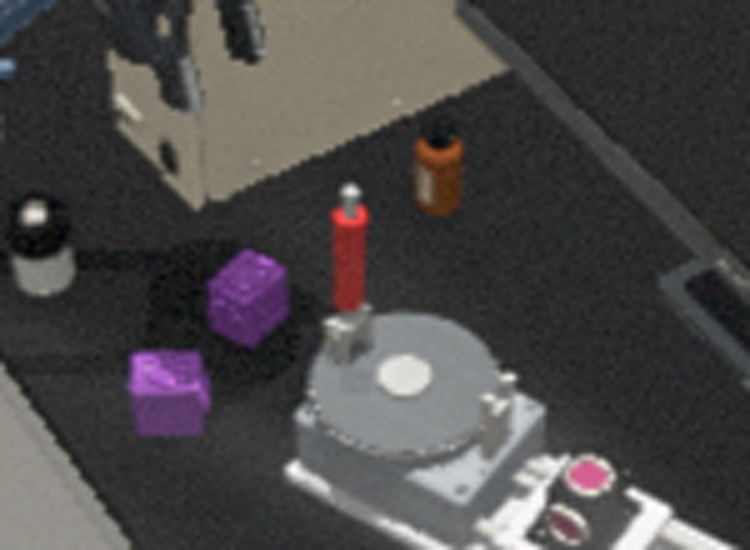

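Run:
```python
from h import *
s=robot.sense();print(s["time"],s["ee_pos"],s["contact_force"])
im=robot.capture("scene")
m=(im[...,0]>130)&(im[...,1]<90)&(im[...,2]<90);m[:, :285]=0;m[:,312:]=0;m[:170]=0;m[230:]=0
v,u=np.nonzero(m);P=np.c_[u,v].astype(float);mm=P.mean(0);w,V=np.linalg.eigh(np.cov((P-mm).T));d=V[:,1]*np.sign(V[1,1]);print(len(u),u.min(),u.max(),v.min(),v.max(),mm,np.degrees(np.arctan2(d[0],d[1])))
s=robot.sense();print(s["time"],s["ee_pos"],s["contact_force"])
```

```text
6.95 [ 478.93282956 -264.73125169  256.73105464] [ 2.88978879 -5.49102383  2.0695398 ]
39 296 303 189 208 [299.38461538 195.84615385] -3.8407599300177804
7.0 [ 477.68438786 -264.75181804  255.0372542 ] [-1.42473805 -0.90258278 -0.08619679]
```

The handle stays up by itself with the red sleeve vertical at (350,260), so it is latched. Next I grip it from above.

Run:
```python
from h import *
R=rot(22.17);p=[508.9,-342.8]
print(rel([*p,258],R)); print(rel([*p,171],R,P0=np.r_[p,258],R0=R))
```

```text
([-8.33, 0.0, 1.17], [0.002, 0.175, -0.007])
([0.0, 0.0, 8.7], [0.0, 0.0, 0.0])
```

>>> apply_moves:
  rows:
    - {"travel": [-4, 0, 0.5], "turn": [0, 0.1, 0], "jaw": -0.1}
    - {"travel": [-8.3, 0, 1.2], "turn": [0, 0.175, -0.007], "jaw": -0.1}
    - {"travel": [-8.3, 0, 1.2], "turn": [0, 0.175, -0.007], "jaw": -0.1}
    - {"travel": [-8.3, 0, 1.2], "turn": [0, 0.175, -0.007], "jaw": -0.1}
    - {"travel": [-8.3, 0, 1.2], "turn": [0, 0.175, -0.007], "jaw": -0.1}

```text
time: 7.5
ee_pos: [506.1, -337.2, 254.9]
ee_rot: [[-0.381, 0.924, -0.004], [0.924, 0.381, 0.003], [0.004, -0.002, -1.0]]
contact_force: [0.2, -0.1, -0.0]
opening: 46.6
grip_force: 0.0
```

Run:
```python
from h import *
print(robot.sense()["ee_pos"],rel([508.9,-342.8,171],rot(22.17)))
```

```text
[ 506.12617629 -337.23023924  254.8980994 ] ([-0.66, 0.06, 8.39], [-0.002, -0.004, 0.004])
```

>>> apply_moves:
  rows:
    - {"travel": [-0.65, 0, 0], "turn": [0, 0, 0], "jaw": -0.1}
    - {"travel": [-0.65, 0, 4.2], "turn": [0, 0, 0], "jaw": -0.1}
    - {"travel": [-0.65, 0, 8.4], "turn": [0, 0, 0], "jaw": 0}
    - {"travel": [-0.65, 0, 8.4], "turn": [0, 0, 0], "jaw": 0.4}
    - {"travel": [-0.65, 0, 8.4], "turn": [0, 0, 0], "jaw": 1}
    - {"travel": [-0.65, 0, 8.4], "turn": [0, 0, 0], "jaw": 1}
    - {"travel": [-0.65, 0, 8.4], "turn": [0, 0, 0], "jaw": 1}

```text
time: 8.2
ee_pos: [509.4, -343.6, 172.0]
ee_rot: [[-0.381, 0.924, -0.002], [0.924, 0.381, 0.005], [0.005, -0.0, -1.0]]
contact_force: [0.7, 2.6, -11.0]
opening: 16.1
grip_force: 59.8
```

```bash
cat > crank.py <<'E'
from h import *
import sys
# args: current wheel angle, increments...  radius 40, centre C
C=np.r_[523.8,-379.3];a=np.radians(22.17);y=np.r_[-np.sin(a),np.cos(a)];x=np.r_[np.cos(a),np.sin(a)]
s=robot.sense();P=np.array(s["ee_pos"]);R=np.array(s["ee_rot"])
d=P[:2]-C;print("r",np.linalg.norm(d),"phi",np.arctan2(d@x,d@y)%6.2832,"F",np.round(s["contact_force"],1),"op",s["opening"],"j",np.round(s["joint_pos"],2),"t",s["time"])
for t in map(float,sys.argv[1:]):
    p=C+40*(np.cos(t)*y+np.sin(t)*x); print(t,rel([*p,P[2]],R,P0=P,R0=R)[0])
E
python3 crank.py .15 .35 .55 .75 .95 1.15 1.35 1.55
```

```text
r 38.49023672452744 phi 0.0048013826698994864 F [  0.7   2.6 -11. ] op 16.076357701996955 j [-0.71  0.38  1.53  0.    1.23 -1.1 ] t 8.2
0.15 [0.1, 0.58, 0.0]
0.35 [-0.1, 1.35, -0.0]
0.55 [-0.45, 2.07, -0.0]
0.75 [-0.93, 2.7, -0.0]
0.95 [-1.54, 3.23, -0.01]
1.15 [-2.23, 3.62, -0.01]
1.35 [-2.99, 3.87, -0.02]
1.55 [-3.78, 3.96, -0.02]
```

>>> apply_moves:
  rows:
    - {"travel": [0.05, 0.58, 0], "turn": [0, 0, 0], "jaw": 1}
    - {"travel": [-0.1, 1.35, 0], "turn": [0, 0, 0], "jaw": 1}
    - {"travel": [-0.45, 2.05, 0], "turn": [0, 0, 0], "jaw": 1}
    - {"travel": [-0.95, 2.65, 0], "turn": [0, 0, 0], "jaw": 1}

```text
time: 8.6
ee_pos: [539.0, -343.0, 172.1]
ee_rot: [[-0.381, 0.925, -0.0], [0.925, 0.381, 0.003], [0.003, 0.001, -1.0]]
contact_force: [-1.3, 3.3, -9.6]
opening: 16.3
grip_force: 60.6
```

```bash
python3 crank.py .9 1.1 1.3 1.5 1.7 1.9 2.1 2.3
```

```text
r 39.33326302659054 phi 0.7823898976566993 F [-1.3  3.3 -9.6] op 16.315452610464426 j [-0.68  0.42  1.47  0.    1.25 -1.07] t 8.6
0.9 [-0.3, 0.36, -0.0]
1.1 [-0.98, 0.79, -0.0]
1.3 [-1.72, 1.07, -0.0]
1.5 [-2.51, 1.21, -0.01]
1.7 [-3.31, 1.18, -0.01]
1.9 [-4.09, 1.0, -0.01]
2.1 [-4.81, 0.66, -0.01]
2.3 [-5.46, 0.19, -0.02]
```

Cranking goes smoothly with low forces, so I'll continue.

>>> apply_moves:
  rows:
    - {"travel": [-0.3, 0.36, 0], "turn": [0, 0, 0], "jaw": 1}
    - {"travel": [-0.98, 0.79, 0], "turn": [0, 0, 0], "jaw": 1}
    - {"travel": [-1.72, 1.07, 0], "turn": [0, 0, 0], "jaw": 1}
    - {"travel": [-2.51, 1.2, 0], "turn": [0, 0, 0], "jaw": 1}
    - {"travel": [-3.31, 1.18, 0], "turn": [0, 0, 0], "jaw": 1}
    - {"travel": [-4.09, 1.0, 0], "turn": [0, 0, 0], "jaw": 1}
    - {"travel": [-4.8, 0.66, 0], "turn": [0, 0, 0], "jaw": 1}
    - {"travel": [-5.45, 0.19, 0], "turn": [0, 0, 0], "jaw": 1}

```text
time: 9.4
ee_pos: [560.3, -394.9, 172.1]
ee_rot: [[-0.381, 0.925, -0.001], [0.925, 0.381, 0.001], [0.001, -0.001, -1.0]]
contact_force: [2.1, 1.0, -6.7]
opening: 16.2
grip_force: 60.2
```

```bash
python3 crank.py 2.5 2.7 2.9 3.1 3.3 3.5 3.7 3.9
```

```text
r 39.7048904561153 phi 2.361796084740699 F [ 2.1  1.  -6.7] op 16.233819074639317 j [-0.72  0.48  1.36 -0.    1.3  -1.11] t 9.4
2.5 [-0.38, -0.4, -0.0]
2.7 [-0.79, -1.09, -0.0]
2.9 [-1.05, -1.84, 0.0]
3.1 [-1.16, -2.63, 0.0]
3.3 [-1.11, -3.43, 0.0]
3.5 [-0.91, -4.2, 0.0]
3.7 [-0.55, -4.91, 0.0]
3.9 [-0.06, -5.54, 0.0]
```

>>> apply_moves:
  rows:
    - {"travel": [-0.38, -0.4, 0], "turn": [0, 0, 0], "jaw": 1}
    - {"travel": [-0.79, -1.09, 0], "turn": [0, 0, 0], "jaw": 1}
    - {"travel": [-1.05, -1.84, 0], "turn": [0, 0, 0], "jaw": 1}
    - {"travel": [-1.16, -2.63, 0], "turn": [0, 0, 0], "jaw": 1}
    - {"travel": [-1.11, -3.43, 0], "turn": [0, 0, 0], "jaw": 1}
    - {"travel": [-0.91, -4.2, 0], "turn": [0, 0, 0], "jaw": 1}
    - {"travel": [-0.55, -4.9, 0], "turn": [0, 0, 0], "jaw": 1}
    - {"travel": [-0.05, -5.54, 0], "turn": [0, 0, 0], "jaw": 1}

```text
time: 10.2
ee_pos: [508.0, -415.3, 172.0]
ee_rot: [[-0.381, 0.925, -0.002], [0.925, 0.381, 0.001], [0.002, -0.001, -1.0]]
contact_force: [-0.1, -3.7, -6.0]
opening: 16.3
grip_force: 60.5
```

```bash
python3 crank.py 4.1 4.3 4.5 4.7 4.9 5.0
```

```text
r 39.30409448103079 phi 3.9413198092859334 F [-0.1 -3.7 -6. ] op 16.270749719933313 j [-0.79  0.44  1.43 -0.    1.27 -1.18] t 10.2
4.1 [0.44, -0.45, 0.0]
4.3 [1.14, -0.84, 0.0]
4.5 [1.9, -1.08, 0.0]
4.7 [2.69, -1.17, 0.01]
4.9 [3.49, -1.1, 0.01]
5.0 [3.88, -1.0, 0.01]
```

>>> apply_moves:
  rows:
    - {"travel": [0.44, -0.45, 0], "turn": [0, 0, 0], "jaw": 1}
    - {"travel": [1.14, -0.84, 0], "turn": [0, 0, 0], "jaw": 1}
    - {"travel": [1.9, -1.08, 0], "turn": [0, 0, 0], "jaw": 1}
    - {"travel": [2.69, -1.15, 0], "turn": [0, 0, 0], "jaw": 1}
    - {"travel": [3.49, -1.08, 0], "turn": [0, 0, 0], "jaw": 1}
    - {"travel": [3.88, -1.0, 0], "turn": [0, 0, 0], "jaw": 1}
    - {"travel": [3.88, -1.0, 0], "turn": [0, 0, 0], "jaw": 1}

```text
time: 10.9
ee_pos: [484.2, -380.7, 171.9]
ee_rot: [[-0.382, 0.924, -0.004], [0.924, 0.382, 0.005], [0.006, -0.001, -1.0]]
contact_force: [-2.0, 2.4, -0.0]
opening: 16.2
grip_force: 61.0
```

```bash
python3 crank.py 5.2 5.3 5.4 5.5 5.6
cat > pm.py <<'E'
from h import *
# all scene/top cameras: pointer to mark along the slide
a=np.radians(22.17);d=np.r_[np.sin(a),-np.cos(a)]
def win(n):
    c=robot.calibration(n);im=robot.capture(n).astype(int);r,g,b=im[...,0],im[...,1],im[...,2]
    q=proj(c,[[500,-480,34],[560,-470,34],[540,-640,34],[580,-620,34]])
    x0,y0=np.maximum(q.min(0).astype(int),0);x1,y1=q.max(0).astype(int)
    W=np.zeros(r.shape,bool);W[y0:y1,x0:x1]=1
    return c,im,(r-np.maximum(g,b)),(g-np.maximum(r,b)),W
def cen(w,W,th):
    w=np.where(W&(w>th),w,0);v,u=np.nonzero(w);k=w[v,u];return np.r_[(u*k).sum(),(v*k).sum()]/k.sum(),len(u)
E
python3 - <<'E'
from pm import *
for n in("scene","top","wrist"):
    c,im,rd,gn,W=win(n);m,k=cen(gn,W,25)
    # red near the mark only, excluding magenta (b high)
    r,g,b=im[...,0],im[...,1],im[...,2]
    p,j=cen(np.where(abs(g-b)<35,rd,0),W,35)
    M=back(c,m,34)[:2];P=back(c,p,34)[:2];print(n,m,k,p,j,"P",P,"M",M,"gap",(M-P)@d)
    cv2.imwrite(f"pics/g_{n}.png",im[:,:,::-1])
E
```

```text
r 39.59729055572498 phi 5.064408375130377 F [-2.   2.4 -0. ] op 16.160349765867405 j [-0.78  0.39  1.52  0.    1.24 -1.17] t 10.9
5.2 [0.51, 0.19, 0.0]
5.3 [0.85, 0.39, 0.0]
5.4 [1.17, 0.63, 0.01]
5.5 [1.46, 0.9, 0.01]
5.6 [1.73, 1.2, 0.01]
scene [357. 279.] 1 [359.46314325 263.96731572] 23 P [ 576.68543447 -550.82903827] M [ 539.33870128 -586.95164845] gap 19.35899202128118
top [393.21666667 210.19166667] 4 [389.13464448 207.98789713] 11 P [ 548.15213572 -565.3064251 ] M [ 540.64228814 -578.61127532] gap 9.487314286370417
wrist [nan nan] 0 [320.84348006 290.82595578] 284 P [ 523.1799773 -476.7309547] M [nan nan] gap nan[ WARN:0@1.536] global loadsave.cpp:1063 imwrite_ Unsupported depth image for selected encoder is fallbacked to CV_8U.
pm.py:11: RuntimeWarning: invalid value encountered in divide
  w=np.where(W&(w>th),w,0);v,u=np.nonzero(w);k=w[v,u];return np.r_[(u*k).sum(),(v*k).sum()]/k.sum(),len(u)
```

Run:
```python
import cv2,numpy as np
s=cv2.imread("pics/g_scene.png")[245:300,330:390];t=cv2.imread("pics/g_top.png")[180:235,365:425];w=cv2.imread("pics/g_wrist.png")
f=lambda i:cv2.resize(i,(400,366),interpolation=cv2.INTER_CUBIC)
o=np.hstack([f(s),f(t)]);w2=cv2.resize(w,(374,234));o=np.vstack([o,np.hstack([w2,np.zeros((234,426,3),np.uint8)])]);cv2.imwrite("pics/comb.png",o)
```

```text
(no output)
```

View pics/comb.png

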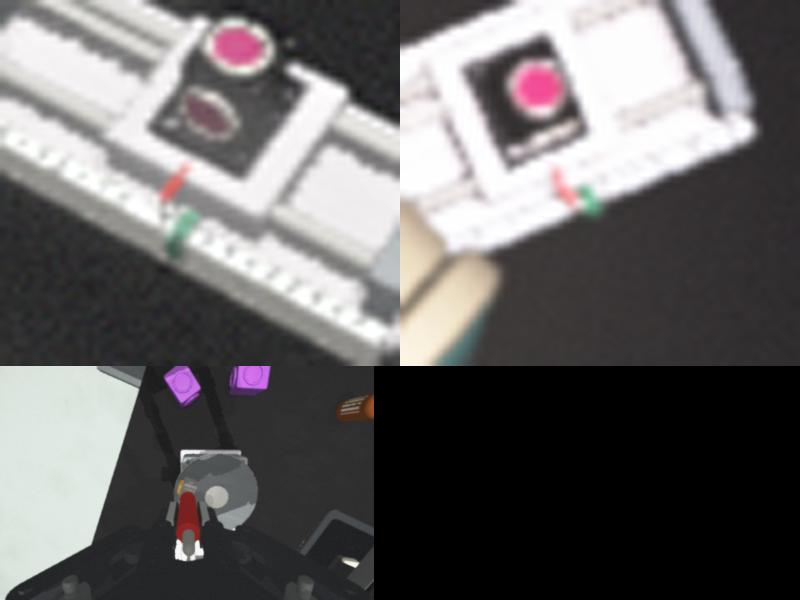

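The pointer (scene crop tip (163,198), top crop tip (572,205)) is just short of the green mark (scene (184,222), top (590,199)). I'll compute the gap.

Run:
```python
from h import *
a=np.radians(22.17);d=np.r_[np.sin(a),-np.cos(a)]
cs=robot.calibration("scene");ct=robot.calibration("top")
S=lambda u,v,z:back(cs,(330+u/6.667-.5,245+v/6.655-.5),z)[:2]
T=lambda u,v,z:back(ct,(365+(u-400)/6.667-.5,180+v/6.655-.5),z)[:2]
for z in(34,38):print(z,"S",(S(186,220,z)-S(174,183,34))@d,"T",(T(590,199,z)-T(565,188,34))@d, S(174,183,34),S(186,220,z),T(565,188,34),T(590,199,z))
# reprocess start images likewise, colour masks
for n,c,A,box in(("scene0",cs,cs,(330,255,375,300)),("top0",ct,ct,(365,205,400,220))):
    im=cv2.imread(f"pics/{n}.png").astype(int);b,g,r=[im[...,i] for i in range(3)]
    x0,y0,x1,y1=box
    w=np.clip(r-np.maximum(g,b)-20,0,None)[y0:y1,x0:x1];h=np.clip(g-np.maximum(r,b)-12,0,None)[y0:y1,x0:x1]
    f=lambda w:np.r_[(w*np.arange(x0,x1)).sum(),(w*np.arange(y0,y1)[:,None]).sum()]/w.sum()
    p,m=f(w),f(h);print(n,p,(w>0).sum(),m,(h>0).sum(),"gap",(back(c,m,34)-back(c,p,34))[:2]@d)
    g1="g_"+n[:-1];im=cv2.imread(f"pics/{g1}.png").astype(int);b,g,r=[im[...,i] for i in range(3)]
    x0,y0,x1,y1=(350,269,365,285) if n=="scene0" else (386,204,399,214)
    w=np.clip(r-np.maximum(g,b)-20,0,None)[y0:y1,x0:x1];h=np.clip(g-np.maximum(r,b)-12,0,None)[y0:y1,x0:x1]
    p,m=f(w),f(h);print(g1,p,(w>0).sum(),m,(h>0).sum(),"gap",(back(c,m,34)-back(c,p,34))[:2]@d)
```

```text
34 S 13.275350680180198 T 9.22523985001379 [ 550.56474926 -566.49157194] [ 543.18834244 -583.83249784] [ 548.94447687 -565.71361515] [ 543.2839667 -577.9818972]
38 S 14.404826082470155 T 8.331712208491444 [ 550.56474926 -566.49157194] [ 541.18266204 -585.86942195] [ 548.94447687 -565.71361515] [ 542.91833487 -577.16602401]
scene0 [337.79342723 262.80751174] 19 [357.02 278.63] 14 gap 71.53551978605923
g_scene [355.54946728 272.33942161] 16 [357.23478261 278.39130435] 13 gap 13.799123984375449
top0 [372.52692308 213.38461538] 9 [393.         209.68518519] 9 gap 67.7024413933439
g_top [389.18777293 208.08515284] 15 [393.00854701 209.67521368] 11 gap 9.528041276165968
```

```bash
python3 crank.py 5.2 5.35 5.5 5.65 5.8 5.93
```

```text
r 39.45990656469852 phi 5.040092187222194 F [-3.9  0.9  2. ] op 16.26181751063635 j [-0.78  0.39  1.52  0.    1.24 -1.17] t 11.05
5.2 [0.6, 0.2, 0.0]
5.35 [1.11, 0.53, 0.01]
5.5 [1.56, 0.92, 0.01]
5.65 [1.95, 1.38, 0.01]
5.8 [2.26, 1.89, 0.01]
5.93 [2.47, 2.36, 0.01]
```

>>> apply_moves:
  rows:
    - {"travel": [0.6, 0.2, 0], "turn": [0, 0, 0], "jaw": 1}
    - {"travel": [1.1, 0.53, 0], "turn": [0, 0, 0], "jaw": 1}
    - {"travel": [1.56, 0.92, 0], "turn": [0, 0, 0], "jaw": 1}
    - {"travel": [1.95, 1.38, 0], "turn": [0, 0, 0], "jaw": 1}
    - {"travel": [2.26, 1.89, 0], "turn": [0, 0, 0], "jaw": 1}
    - {"travel": [2.46, 2.38, 0], "turn": [0, 0, 0], "jaw": 1}
    - {"travel": [2.46, 2.38, 0], "turn": [0, 0, 0], "jaw": 1}

```text
time: 11.75
ee_pos: [498.9, -349.0, 171.9]
ee_rot: [[-0.382, 0.924, -0.0], [0.924, 0.382, 0.005], [0.005, 0.002, -1.0]]
contact_force: [-1.2, 3.9, 2.3]
opening: 16.2
grip_force: 61.3
```

>>> apply_moves:
  rows:
    - {"travel": [0, 0, 0], "turn": [0, 0, 0], "jaw": 0.5}
    - {"travel": [0, 0, 0], "turn": [0, 0, 0], "jaw": 0}
    - {"travel": [0, 0, 0], "turn": [0, 0, 0], "jaw": -0.1}
    - {"travel": [0, 0, -4.5], "turn": [0, 0, 0], "jaw": -0.1}
    - {"travel": [0, 0, -9], "turn": [0, 0, 0], "jaw": -0.1}
    - {"travel": [0, 0, -11], "turn": [0, 0, 0], "jaw": -0.1}
    - {"travel": [0, 0, -11], "turn": [0, 0, 0], "jaw": -0.1}

```text
time: 12.45
ee_pos: [499.7, -352.9, 286.1]
ee_rot: [[-0.381, 0.925, 0.006], [0.925, 0.381, -0.003], [-0.005, 0.004, -1.0]]
contact_force: [-0.4, 0.4, -0.2]
opening: 46.8
grip_force: 0.0
```

```bash
python3 - <<'E'
from h import *
s=robot.sense();R=np.array(s["ee_rot"]);c=robot.calibration("wrist");E=np.array(c["extrinsics"]);o=-E[:3,:3].T@E[:3,3]
print(s["ee_pos"],o-s["ee_pos"],"px dist: opt axis",E[2,:3])
tgt=np.r_[543,-577,30.]
# want mark at image (320,230): search tcp position
from scipy.optimize import fsolve
K=np.array(c["camera_matrix"])
def f(p):
    e=E.copy();sh=np.r_[p,285-s["ee_pos"][2]]; 
    return proj(dict(camera_matrix=K,extrinsics=np.block([[E[:3,:3],(E[:3,3]-E[:3,:3]@sh)[:,None]],[0,0,0,1]])),tgt)[0]-[320,200]
p=fsolve(f,[0,-150]);T=np.r_[p,285-s["ee_pos"][2]]+s["ee_pos"];print(T,rel(T,R))
E
python3 crank.py 6
```

```text
[ 499.65758732 -352.91562443  286.12640572] [-25.886199    61.62263359 128.10783092] px dist: opt axis [-0.10515722  0.24660436  0.96339413]
[ 527.09942064 -536.96867844  285.        ] ([-18.06, -4.47, 0.19], [0.0, 0.0, 0.0])
r 35.76298874602071 phi 5.929084012948624 F [-0.4  0.4 -0.2] op 46.800440660610136 j [-0.73  0.31  1.36  0.    1.47 -1.12] t 12.45
6.0 [0.49, 0.12, -0.0]
```

>>> apply_moves:
  rows:
    - {"travel": [-18, -4.5, 0], "turn": [0, 0, 0], "jaw": -0.1}
    - {"travel": [-18, -4.5, 0], "turn": [0, 0, 0], "jaw": -0.1}
    - {"travel": [-18, -4.5, 0], "turn": [0, 0, 0], "jaw": -0.1}
    - {"travel": [-18, -4.5, 0], "turn": [0, 0, 0], "jaw": -0.1}
    - {"travel": [-18, -4.5, 0], "turn": [0, 0, 0], "jaw": -0.1}
    - {"travel": [-18, -4.5, 0], "turn": [0, 0, 0], "jaw": -0.1}
    - {"travel": [-18, -4.5, 0], "turn": [0, 0, 0], "jaw": -0.1}

```text
time: 13.15
ee_pos: [524.7, -533.5, 280.4]
ee_rot: [[-0.382, 0.924, -0.002], [0.924, 0.382, 0.005], [0.005, -0.0, -1.0]]
contact_force: [0.8, -0.3, -0.1]
opening: 47.5
grip_force: 0.0
```

Run:
```python
from h import *
import pickle
c=robot.calibration("wrist");im=robot.capture("wrist");pickle.dump(c,open("w2.pkl","wb"));cv2.imwrite("pics/w2.png",im[:,:,::-1])
sc=robot.capture("scene")[150:255,240:370,::-1]
q=proj(c,[543,-577,30])[0].astype(int);print(q,robot.sense()["ee_pos"])
x0,y0=q[0]-50,q[1]-60;cr=im[y0:y0+120,x0:x0+100,::-1]
o=np.hstack([cv2.resize(cr,(400,480),interpolation=cv2.INTER_CUBIC),cv2.resize(sc,(390,480))]);cv2.imwrite("pics/comb2.png",o);print(x0,y0)
```

```text
[321 206] [ 525.00926744 -533.23694454  281.65891707]
271 146
```

View pics/comb2.png

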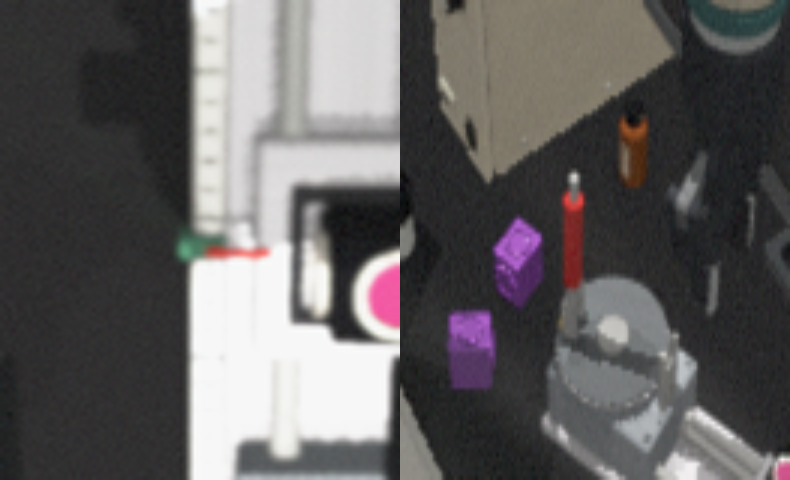

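The pointer tip (crop row 252) lies within the green mark (rows about 233–261), and the handle stays upright. A quick numeric check:

Run:
```python
from h import *
import pickle
c=pickle.load(open("w2.pkl","rb"));im=cv2.imread("pics/w2.png").astype(int);b,g,r=[im[...,i] for i in range(3)]
a=np.radians(22.17);d=np.r_[np.sin(a),-np.cos(a)]
x0,y0,x1,y1=310,196,342,218
f=lambda w:np.r_[(w*np.arange(x0,x1)).sum(),(w*np.arange(y0,y1)[:,None]).sum()]/w.sum()
w=np.clip(r-np.maximum(g,b)-30,0,None)[y0:y1,x0:x1];h=np.clip(g-np.maximum(r,b)-15,0,None)[y0:y1,x0:x1]
p,m=f(w),f(h);v=np.nonzero(h.sum(1))[0]+y0;print(p,m,v.min(),v.max())
for z in(28,34,38):print(z,(back(c,m,z)-back(c,p,34))[:2]@d)
for row in(v.min(),v.max()):print(row,(back(c,(m[0],row),34)-back(c,p,34))[:2]@d)
```

```text
[330.09386282 208.82626354] [318.11612903 207.67741935] 205 210
28 0.3069999955884919
34 -1.512509312695375
38 -2.7255155182180153
205 -5.183438303292983
210 1.6863323131708396
```

```bash
python3 -c "
from cell import robot
print(robot.job_done())"
```

```text
the job is handed in; nothing more can be done
None
```

I handed the job in at about 13 s. The handle was latched upright and released, and the pointer measured about 1.5 mm past the mark's centre (allowed ±4 mm). The cube looked seated in its nest and the gripper was clear of everything, but the hand-in call returned no verdict.

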